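Draw out the fume extractor's filter tray with the pull hook

ROBOT

A 7-joint arm with a two-finger parallel gripper is mounted at the origin on a cart in front of the work surface, level with it; the furniture and walls round the work are solid. World frame = base frame: x ahead of the robot, y to its left, z up, the work surface at z = 0. Lengths are in m, angles in rad, forces in N, time in s.
With the tool pointing down it reaches from about 0.4 to 0.85 m from the base axis. Payload 10.4 kg.
Tool frame: the origin (TCP) lies midway between the tips of the shut fingers; the grasp point (between the pads) lies grip_depth behind it (grip_depth is the distance from the TCP to the grasp point, in m); z points along the fingers, y is the line along which they close (so a half turn about z gives the same grasp; the last joint's range is limited). The gripper opens to 85 mm and grips with 20 to 120 N. Pads are 22 mm wide; open, the fingers measure 114 mm over their backs; the gripper's body (76 mm by 85 mm) begins 54 mm behind the grasp point. The pads swing forward as they close: fully open they stand 13 mm farther back than shut.
Start: joints at [1.324, 0.332, -0.065, 1.46, 0.022, 1.35, -0.088], TCP at [0.139, -0.609, 0.199] pointing down, gripper open.
Joint ranges: [-2.6, 2.6], [-0.5, 2.12], [-1.47, 1.34], [0.16, 2.42], [-1.27, 4.41], [0.06, 2.06], [-2.6, 2.6]. Speed limits (rad/s): [2.22, 2.22, 2.79, 2.79, 3.14, 3.14, 3.14].

INTERFACE

Orientations are given as a unit quaternion [w, x, y, z].
In Python, from station import * gives the robot as it stands.
- The arm moves only by the shell command python3 -m pendant 'ROWS' [FORCE]. ROWS is JSON, a list of rows, each a list of 7 numbers: the shift along the tool's x, y, z normalised to -1 to 1, where 1 is 500 mm, then the turn, a rotation vector about the tool's x, y, z normalised to -1 to 1, where 1 is 45 degrees, then the closure, from -1 (fully open) to 1 (shut). In form: [[dx, dy, dz, wx, wy, wz, hand], ...]. A call has exactly 10 rows; each row shifts and turns the commanded pose from where the row before left it, along the tool's axes as they then stand; what a row does not reach is not made up. A row lasts 1/10 s, in which the tool goes at most 50 mm and 8.59 degrees, less where a joint would pass 70% of its speed; a pose out of reach is approached as far as the arm can. A call with a number of a shift or a turn outside -1 to 1 is refused whole. A call with a gripper value outside its range is refused whole. The fingers move at their own pace and stop on an object; FORCE is the grip in N (left out, the last holds). Time passes only in rows, so rows that do not move let the fingers close, or fill a call up. It gives the time, the measured TCP pose, the force, the opening and the grip force at its end, in the units of the state.
- observe(): the state, without advancing time (a new reading comes with each control period).
- grab_frame(name): name is "side" or "top" or "wrist"; returns (picture, depth): 384x512x3 uint8, red, green, blue; 384x512 float32, m along the optical axis (not along the pixel's ray), 0 where there is no reading.
- calibration(name): a dict with "fx", "fy", "cx", "cy" (pixels), "R" (3x3) and "t" (3): a world point X has camera coordinates R X + t; the wrist camera has in their place "T_tool_cam" (4x4, takes a point from camera to tool coordinates, whose origin is the TCP and whose axes are the flange's). Camera axes: x right, y down, z forward; pixel columns grow to the right and rows downward; lengths in m; the calibration is good to about 2 mm. A picture is of the moment at which its call begins: read the wrist's pose just before it. calibration takes no time and is no camera call.
- finish_job(): hands the job in; it is judged then, once.
The state is a dict: "time": time; "joint_positions": joint angles; "joint_velocities": joint speeds; "joint_efforts": joint torques, N m; "tcp_pos": TCP position; "orientation": TCP orientation; "ft_force": force on the tool from outside, world axes, zero at the start; "ft_torque": the same for the moment, N m; "opening": opening from 0.0 (shut) to 1.0 (fully open); "finger_force": force on a finger pad.
Only numpy, scipy, OpenCV 4.12 (cv2) and the standard library are available. Lean on these libraries where they do the work, as an engineer would, in place of code of your own. Each camera call takes 0.05 s, during which the arm holds its last target. There are 200 camera calls.

TASK

Take the pull hook with the orange handle from its fork rack, drop its bent tip into the finger hole in the yellow tab of the fume extractor's filter tray, and draw the tray right out to its stop with the hook, not with the gripper. The visor above the tab leaves no room for an upright tool, so reach in with the hook leaning. Then unhook and hang the hook back in its rack, upright on its collar and let go, leaving the tray out; do not disturb the other things on the desks.

Things in the scene. Friction and masses are not known exactly. Their poses are not given: they have to be found in the camera images.
- hook: (All sizes in mm.) Loose pull hook, ~120 g, upright in the rack. Origin: on its axis at the underside of its steel collar (disc, 38 diameter, z 0 to 5). Above, orange square handle 22 x 22 (faces square to x, y), z 5 to 73. Below, round steel shank, 7 diameter, down the axis to z = -110, where it bends 50 degrees towards the hook's own -x into a straight tip 24 long.
- hook_tip (a point): End of the hook's bent tip (centre of its rounded 7 end), at (-18.4, 0, -125.4) in the hook's frame; same axes as the hook.
- extractor: (mm) White fume extractor, fixed, 200 deep (x) x 180 wide x 190 high; origin on the desk under its centre; front looks along its own -x. Black grille on the front above the tray (z 76 to 180, x -98). A flat full-width visor, z 180 to 190, juts from the roof to x = -165, over the tray's tab; short gussets at its sides (x -100 to -118, z 135 to 185).
- tray (a joint): Slide of the filter tray in m: 0 fully in, 0.09 fully out at the stop. It moves straight along the extractor's -x; friction about 1.5 N plus damping 4 N per m/s, no spring, it stays where it is left. It may start up to 8 mm open.
- tray_hole (a point): Centre of the finger hole at the top face of the tray's level yellow tab, 46 over the desk; (mm) moves with the tray, axes as the extractor. Hole: round, 28 diameter, right through the tab (4 thick, 60 wide, from 27 behind the centre at the tray's front to 20 before it, -x); free below. Tray fully in: centre at extractor x = -131, visor's edge 34 before it.
- rack: (mm) Fork rack, fixed steel stand, base 100 x 85 x 8, origin under its centre. A post (16 diameter, x = +34) carries a level fork, top at z = 165, 6 thick: two prongs 13 wide with an 18 wide slot between along x, open to the rack's -x, closed at x = +17; lips 5 high at the prong ends (x -47 to -42). The shank goes in the slot, the collar lies on the prongs.
- rack_seat (a point): Where the hook's origin belongs when hung: middle of the slot, on the plane of the prongs' top, at (-12, 0, 165) in the rack's frame; same axes as the rack.
- flux_bottle: Brown dropper bottle, 33 diameter, 102 high, loose bystander beside the extractor; origin under its centre.
- tape_roll: Red tape roll lying flat, 62 diameter, 18 high, loose bystander; origin under its centre.
- tip_cleaner: Round black tip cleaner with brass wool, 68 diameter, 50 high, loose bystander near the rack; origin under its centre.
Not all that is in view belongs to the job. What is shaped like the rack but purple or red is not meant.

How it is judged:
On the way, in this order (a step that is already met when the one before it is completed fails the run):
1. the held hook's tip is down through the tab's finger hole (contact force between the fingers and hook above 0.5 N and horizontal distance between hook_tip and tray_hole below 0.02 m and z of hook_tip in the frame of tray_hole below -0.006 m), for 0.1 s.
2. the tray is drawn out to its stop (within 10 mm) with the hook still in the hole (value of joint tray above 0.08 m and contact force between the fingers and hook above 0.5 N and horizontal distance between hook_tip and tray_hole below 0.025 m and z of hook_tip in the frame of tray_hole below -0.004 m), for 0.1 s.
At the end, for the whole second after the job is handed in: The tray is out to within 10 mm of its stop; the hook hangs at rest in the rack, released, its collar on the prongs (height within 5 mm, within 30 mm of the seat point, upright within 0.15 rad) (value of joint tray above 0.08 m and horizontal distance between hook and rack_seat below 0.03 m and z of hook in the frame of rack_seat between -0.005 and 0.005 m and angle between hook's own z axis and vertical below 0.15 rad and linear speed of hook below 0.03 m/s); the robot touches nothing.
It fails at once if the gripper or arm pushes the tray instead of the hook (contact force between any of the fingers, the arm and tray above 1 N).
It fails at once if a bystander (bottle, tape roll, tip cleaner) is moved more than 30 mm (distance of any of flux_bottle, tape_roll, tip_cleaner from where it was at the start of the episode above 0.03 m).
It also fails if it takes over 51 s, if anything falls off the work surface, if the arm or the gripper's body presses on something with over 40 N, if the wrist force passes 120 N, or if a joint passes its speed limit or range.

## Working session

There is one attempt and no reset: what is moved stays moved. The work goes in short steps, Python scripts to look and compute and a shell command to move; the robot and the scene stay as the last step left them, time stands still between calls to the robot, and variables do not carry over. Pictures are saved under pics/ and viewed, at most 10 in all, crops included, and the job is handed in when it is done.

```bash
mkdir -p pics; ls
python3 - <<'E'
from station import *
import cv2,numpy as np
np.set_printoptions(precision=4,suppress=True)
o=observe();print(o)
for n in("side","top"):
    p,d=grab_frame(n);np.savez(f"pics/{n}0.npz",p=p,d=d);cv2.imwrite(f"pics/{n}0.png",p[:,:,::-1]);print(n,calibration(n))
print(calibration("wrist"))
a=cv2.imread("pics/side0.png");b=cv2.imread("pics/top0.png")
E
```

```text
pics
{'time': 0.0, 'joint_positions': array([ 1.3244,  0.3329, -0.0647,  1.4609,  0.0216,  1.3499, -0.0885]), 'joint_velocities': array([ 0.0002, -0.0009, -0.0002, -0.0013,  0.0006, -0.0004,  0.0003]), 'joint_efforts': array([ -0.0015, -62.5451,   0.0482, -39.1608,   0.0161,   0.0098,
         0.0001]), 'tcp_pos': array([ 0.1386, -0.609 ,  0.1977]), 'orientation': array([-0.0007,  0.9937,  0.1117, -0.0001]), 'ft_force': array([ 0.0197,  0.5785, -1.0565]), 'ft_torque': array([-0.0247,  0.0641,  0.0549]), 'finger_force': 0.0, 'opening': 1.0028401840011478}
side {'fx': 495.6058663106426, 'fy': 495.6058663106426, 'cx': 248.0316271649645, 'cy': 196.166227690661, 'R': array([[-0.4598, -0.888 ,  0.0045],
       [-0.543 ,  0.2772, -0.7927],
       [ 0.7027, -0.3669, -0.6096]]), 't': array([0.2852, 0.4309, 1.2657])}
top {'fx': 437.74635875696356, 'fy': 437.74635875696356, 'cx': 251.44320766599253, 'cy': 190.00354621016027, 'R': array([[ 0.0372, -0.9992, -0.0125],
       [-0.7873, -0.0216, -0.6163],
       [ 0.6155,  0.0328, -0.7875]]), 't': array([-0.0316,  0.5674,  1.1832])}
{'fx': 306.31169639831234, 'fy': 306.31169639831234, 'cx': 253.31693363849965, 'cy': 190.5434967251223, 'T_tool_cam': array([[ 0.0001, -0.9662, -0.2577,  0.0652],
       [ 1.    ,  0.0001, -0.    ,  0.0004],
       [ 0.    , -0.2577,  0.9662, -0.1747],
       [ 0.    ,  0.    ,  0.    ,  1.    ]])}
```

View pics/side0.png

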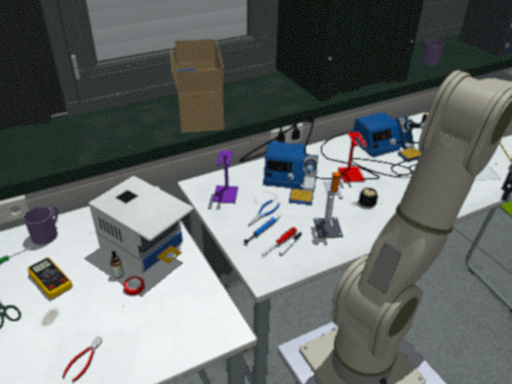

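View pics/top0.png

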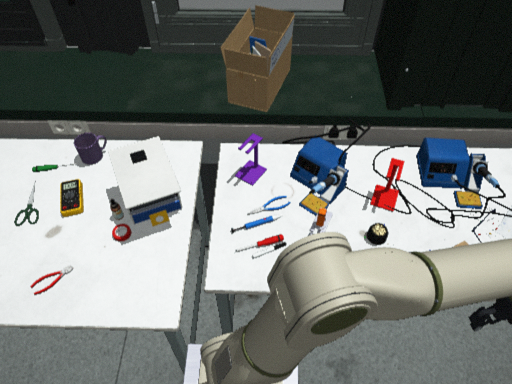

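Side view: the extractor is at (140,220) with its yellow tab at (170,255), bottle (116,265) and tape roll (133,286). There are three racks: purple at (225,180), red at (352,160), and grey steel at (328,205) with the orange handle at (335,183). The grey one fits the description. I'll confirm it in one enlarged crop.

```bash
cat > h.py <<'E'
from station import *
import cv2,numpy as np
from scipy.spatial.transform import Rotation as Ro
np.set_printoptions(precision=4,suppress=True)
C={n:calibration(n) for n in("side","top")}
def L(n,k=0):
    z=np.load(f"pics/{n}{k}.npz");return z["p"],z["d"]
def cam(n,o=None):
    c=calibration(n)
    if n!="wrist": return c,c["R"],c["t"]
    T=np.eye(4);T[:3,:3]=Rt(o).as_matrix();T[:3,3]=o["tcp_pos"];M=np.linalg.inv(T@c["T_tool_cam"]);return c,M[:3,:3],M[:3,3]
def Rt(o): q=o["orientation"];return Ro.from_quat([q[1],q[2],q[3],q[0]])
def ray(n,u,v,o=None):
    c,R,t=cam(n,o);return -R.T@t,R.T@np.array([(u-c["cx"])/c["fx"],(v-c["cy"])/c["fy"],1.])
def onz(n,u,v,z,o=None):
    a,b=ray(n,u,v,o);return a+b*(z-a[2])/b[2]
def cloud(n,d,o=None):
    c,R,t=cam(n,o);v,u=np.mgrid[:d.shape[0],:d.shape[1]]
    X=np.stack([(u-c["cx"])/c["fx"]*d,(v-c["cy"])/c["fy"]*d,d],-1);return (X-t)@R
def tri(r1,r2):
    (a,b),(c,d)=r1,r2;s=np.linalg.lstsq(np.stack([b,-d],1),c-a,rcond=None)[0];p,q=a+b*s[0],c+d*s[1];return (p+q)/2,np.linalg.norm(p-q)
def proj(n,X,o=None):
    c,R,t=cam(n,o);x=R@np.asarray(X)+t;return np.array([c["fx"]*x[0]/x[2]+c["cx"],c["fy"]*x[1]/x[2]+c["cy"]])
E
python3 - <<'E'
from h import *
S,_=L("side");T,_=L("top")
f=lambda p,x,y,w,h,k=cv2.INTER_CUBIC:cv2.resize(p[y:y+h,x:x+w,::-1],(400,300),interpolation=k)
im=np.vstack([np.hstack([f(S,300,165,100,75),f(S,85,175,120,90)]),np.hstack([f(T,270,185,120,90),f(T,100,135,100,75)])])
cv2.imwrite("pics/crop1.png",im)
for n in C:
    p,d=L(n);W=cloud(n,d);hsv=cv2.cvtColor(p,cv2.COLOR_RGB2HSV)
    for nm,lo,hi in(("orange",(6,150,120),(16,255,255)),("yellow",(17,130,120),(30,255,255)),("blue",(105,120,40),(125,255,255)),("red",(0,150,100),(4,255,255))):
        m=cv2.inRange(hsv,lo,hi);k,l,s,c=cv2.connectedComponentsWithStats(m)
        for i in range(1,k):
            if s[i,4]>25:
                w=W[(l==i)&(d>0)];print(n,nm,s[i],c[i],np.median(w,0),w.min(0),w.max(0))
E
```

```text
side orange [333 172   8   5  28] [337.0357 173.8571] [ 0.4602 -0.2256  0.2358] [ 0.4503 -0.4646 -0.0033] [ 0.7368 -0.2132  0.2417]
side yellow [401 148  20  10 119] [410.7731 152.7731] [ 0.6868 -0.7831  0.0227] [ 0.6566 -0.8236  0.0115] [ 0.7221 -0.7408  0.032 ]
side yellow [291 190  21  11 184] [301.0543 194.8967] [ 0.6506 -0.232   0.0235] [ 0.6108 -0.2754  0.0157] [ 0.6903 -0.1896  0.0307]
side yellow [ 29 269  43  30 263] [ 51.5703 286.1939] [0.5942 0.6512 0.025 ] [0.5764 0.5982 0.0048] [0.7086 0.6992 0.0345]
side blue [353 112  59  44 865] [380.496  132.0671] [ 0.7939 -0.7036  0.0881] [ 0.6922 -1.0073 -0.049 ] [ 1.0262 -0.631   0.1224]
side blue [264 141  43  48 968] [285.1312 161.2996] [ 0.7836 -0.2452  0.1031] [ 0.6985 -0.4885 -0.0391] [ 1.0256 -0.152   0.1404]
side blue [290 200  21   4  32] [299.6875 201.6875] [ 0.6232 -0.2082  0.0171] [ 0.6015 -0.2422  0.0064] [ 0.6538 -0.1811  0.0252]
side blue [255 218  21  18  84] [264.9524 226.0595] [ 0.5679 -0.0366  0.0164] [ 0.5456 -0.0841  0.0028] [0.5907 0.0098 0.0233]
side blue [143 232  38  38 313] [160.9073 250.5431] [0.5686 0.33
[... 3027 characters left out ...]
167.4551] [ 0.7088 -0.4933  0.1631] [ 0.6466 -0.5234  0.0897] [ 0.7473 -0.4557  0.17  ]
top red [371 185  28  26 463] [384.4492 197.3542] [ 0.6955 -0.4901  0.0061] [ 0.6394 -0.5415 -0.0064] [ 0.754  -0.4373  0.0397]
top red [112 225  13  15  52] [116.4231 234.1154] [0.4968 0.451  0.0166] [0.4853 0.4188 0.0111] [0.5384 0.4656 0.0231]
top red [258 236  21  10 111] [268.3514 240.6486] [ 0.4918 -0.0723  0.0199] [ 0.4738 -0.1026  0.011 ] [ 0.5105 -0.0357  0.0286]
top red [ 31 273  24  14  48] [ 42.3958 278.3333] [0.336  0.6532 0.0114] [0.3069 0.6184 0.0044] [0.3553 0.6775 0.0166]
top red [ 34 275  27  19  61] [ 49.     285.1475] [0.3099 0.6177 0.0113] [0.2825 0.5936 0.0041] [0.3466 0.6606 0.0165]
```

View pics/crop1.png

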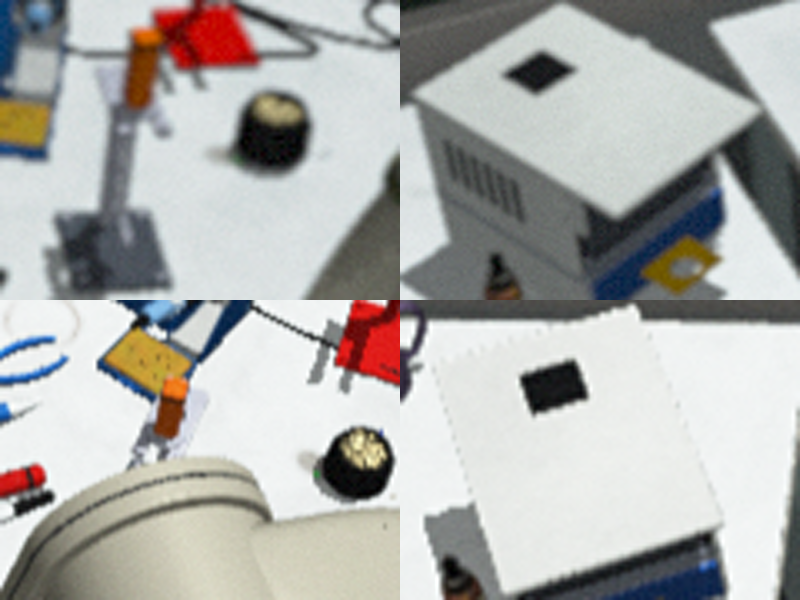

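The crop confirms it: the orange handle stands in the grey steel fork rack, and the purple and red racks are empty distractors. Next I'll get the extractor and rack poses from the depth points.

Run:
```python
from h import *
P={n:cloud(n,L(n)[1]).reshape(-1,3)[L(n)[1].ravel()>0] for n in C}
def rect(w):
    r=cv2.minAreaRect(w[:,:2].astype(np.float32)*1000);return r,cv2.boxPoints(r).astype(int).tolist(),len(w)
for n in P:
    w=P[n]
    roof=w[(abs(w[:,2]-.19)<.006)&(w[:,0]>.4)&(w[:,1]>.1)&(w[:,0]<.95)];print(n,"roof",rect(roof))
    nr=w[np.linalg.norm(w[:,:2]-[.465,-.223],axis=1)<.11]
    b=nr[(abs(nr[:,2]-.008)<.004)&(nr[:,0]<.57)];print("base",rect(b))
    for lo,hi in((.03,.14),(.158,.172),(.232,.243)):
        q=nr[(nr[:,2]>lo)&(nr[:,2]<hi)&(nr[:,0]<.58)];print(lo,len(q),q.mean(0) if len(q) else 0)
        if lo>.15: print((q[:,:2]*1000).astype(int)[::max(1,len(q)//40)].tolist(), rect(q)[0])
for c in((110,150),(158.7,137),(180,191),(126,208)): print(onz("top",*c,.19))
for c in((85+15/400*120,175+95*.3),(85+165*.3,175+5*.3),(85+.3*360,175+103*.3),(85+.3*220,175+218*.3)): print("s",onz("side",*c,.19))
for n,c in(("side",(85+.3*285,175+.3*267)),("top",(160,218))): print("hole",onz(n,*c,.046))
```

```text
side roof (((719.2709350585938, 406.2065734863281), (610.9742431640625, 460.6020812988281), 89.99700164794922), [[488, 100], [949, 100], [949, 711], [488, 711]], 4163)
base (((453.26220703125, -212.7749786376953), (203.15684509277344, 184.97463989257812), 67.46521759033203), [[328, -271], [499, -342], [577, -154], [406, -83]], 434)
0.03 145 [ 0.4851 -0.234   0.0743]
0.158 150 [ 0.4676 -0.2217  0.1652]
[[522, -227], [520, -238], [516, -247], [519, -229], [507, -232], [508, -245], [513, -233], [505, -239], [506, -228], [505, -240], [501, -224], [495, -231], [495, -224], [493, -215], [490, -224], [492, -214], [476, -214], [483, -212], [471, -214], [462, -247], [467, -211], [476, -208], [463, -209], [453, -225], [450, -234], [467, -208], [456, -212], [451, -219], [445, -227], [448, -241], [458, -206], [451, -212], [448, -222], [444, -230], [460, -200], [449, -203], [448, -214], [444, -231], [453, -199], [450, -209], [438, -230], [445, -193], [443, -203], [428, -222], [425, -232], [441, -198], [432, -222], [421, -225], [440, -194], [436, -203]] ((473.9211730957031, -229.43438720703125), (
[... 2071 characters left out ...]
62, -214], [459, -216], [460, -219], [460, -222], [460, -225], [459, -228], [461, -231], [458, -211], [455, -213], [458, -217], [456, -219], [456, -222], [458, -225], [454, -227], [456, -231], [454, -211], [454, -214], [454, -216], [456, -220], [455, -222], [456, -228], [454, -231], [450, -222], [452, -225], [450, -228], [452, -231], [448, -228]] ((463.22760009765625, -222.80215454101562), (21.40645980834961, 26.276290893554688), 77.21211242675781)
[0.733  0.4785 0.19  ]
[0.7994 0.3215 0.19  ]
[0.5621 0.2134 0.19  ]
[0.4914 0.371  0.19  ]
s [0.7217 0.4817 0.19  ]
s [0.7961 0.3206 0.19  ]
s [0.5705 0.211  0.19  ]
s [0.4828 0.3705 0.19  ]
hole [0.5498 0.3032 0.046 ]
hole [0.5547 0.3017 0.046 ]
```

The extractor's yaw is about +24.5° and the rack's about −23° (slot open toward the robot). The hook is at about (0.463, −0.223), and its handle top at 0.236 matches the expected 0.238. Next I'll plan a move to a wrist view above the rack.

```bash
cat >> h.py <<'E'
def down(yaw):  # tool pointing down, tool x axis at yaw (deg)
    return Ro.from_euler('z',yaw,degrees=True)*Ro.from_euler('x',180,degrees=True)
def plan(p,R,n,o=None,start=None):
    if start is None: o=o or observe();a,A=o["tcp_pos"],Rt(o)
    else: a,A=start
    rv=(A.inv()*R).as_rotvec();st=(np.asarray(p)-a)/n
    for i in range(n):
        B=A*Ro.from_rotvec(rv*i/n);s=B.inv().apply(st)/.5;w=rv/n/np.deg2rad(45)
        print([round(float(x),3) for x in (*s,*w)])
E
python3 - <<'E'
from h import *
import station;print([k for k in dir(station) if k[0]!='_'], getattr(station,'grip_depth',None))
plan([.44,-.215,.40],down(67),16)
E
```

```text
['Unreachable', 'calibration', 'finish_job', 'grab_frame', 'grip_depth', 'observe'] 0.0187
[0.048, -0.04, -0.025, -0.0, -0.0, -0.075]
[0.05, -0.037, -0.025, -0.0, -0.0, -0.075]
[0.052, -0.034, -0.025, -0.0, -0.0, -0.075]
[0.054, -0.031, -0.025, -0.0, -0.0, -0.075]
[0.056, -0.027, -0.025, -0.0, -0.0, -0.075]
[0.057, -0.024, -0.025, -0.0, -0.0, -0.075]
[0.058, -0.021, -0.025, -0.0, -0.0, -0.075]
[0.06, -0.017, -0.025, -0.0, -0.0, -0.075]
[0.061, -0.014, -0.025, -0.0, -0.0, -0.075]
[0.061, -0.01, -0.025, -0.0, -0.0, -0.075]
[0.062, -0.006, -0.025, -0.0, -0.0, -0.075]
[0.062, -0.003, -0.025, -0.0, -0.0, -0.075]
[0.062, 0.001, -0.025, -0.0, -0.0, -0.075]
[0.062, 0.005, -0.025, -0.0, -0.0, -0.075]
[0.061, 0.008, -0.025, -0.0, -0.0, -0.075]
[0.061, 0.012, -0.025, -0.0, -0.0, -0.075]
```

```bash
python3 -m pendant '[[0.048,-0.04,-0.04,0,0,-0.075,-1],[0.05,-0.037,-0.04,0,0,-0.075,-1],[0.052,-0.034,-0.04,0,0,-0.075,-1],[0.054,-0.031,-0.04,0,0,-0.075,-1],[0.056,-0.027,-0.04,0,0,-0.075,-1],[0.057,-0.024,-0.04,0,0,-0.075,-1],[0.058,-0.021,-0.04,0,0,-0.075,-1],[0.06,-0.017,-0.03,0,0,-0.075,-1],[0.061,-0.014,-0.03,0,0,-0.075,-1],[0.061,-0.01,-0.03,0,0,-0.075,-1]]' && python3 -m pendant '[[0.062,-0.006,-0.03,0,0,-0.075,-1],[0.062,-0.003,0,0,0,-0.075,-1],[0.062,0.001,0,0,0,-0.075,-1],[0.062,0.005,0,0,0,-0.075,-1],[0.061,0.008,0,0,0,-0.075,-1],[0.061,0.012,0,0,0,-0.075,-1],[0,0,0,0,0,0,-1],[0,0,0,0,0,0,-1],[0,0,0,0,0,0,-1],[0,0,0,0,0,0,-1]]'
python3 - <<'E'
from h import *
o=observe();p,d=grab_frame("wrist");np.savez("pics/wrist1.npz",p=p,d=d);cv2.imwrite("pics/w1.png",p[:,:,::-1])
print(o["tcp_pos"],Rt(o).as_matrix())
S,sd=grab_frame("side");T,td=grab_frame("top")
np.savez("pics/side1.npz",p=S,d=sd);np.savez("pics/top1.npz",p=T,d=td)
E
```

```text
time: 1.1
tcp_pos: [0.3283, -0.3609, 0.3839]
orientation: [-0.0, 0.918, 0.397, -0.0]
ft_force: [-0.3, -0.4, -0.5]
opening: 1.004
finger_force: 0.0
time: 2.1
tcp_pos: [0.4406, -0.2161, 0.3984]
orientation: [-0.0, 0.835, 0.55, -0.0]
ft_force: [1.1, -0.1, 0.2]
opening: 0.998
finger_force: 0.0
[ 0.4406 -0.2161  0.3984] [[ 0.3955  0.9185 -0.0003]
 [ 0.9185 -0.3955 -0.0001]
 [-0.0002 -0.0002 -1.    ]]
```

View pics/w1.png

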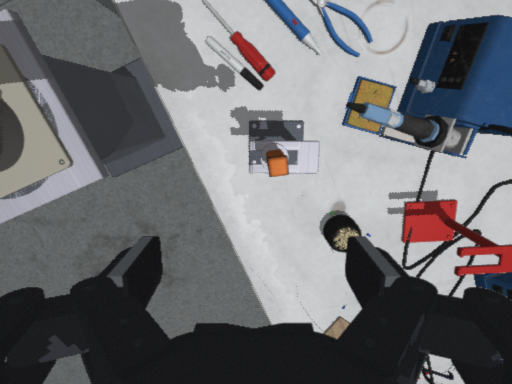

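The wrist view shows the handle at (277,163) and the light fork spanning (249–319, 141–173). The slot runs along image x with its open end on the left. I'll measure the handle's top face and the fork outline, and enlarge them.

Run:
```python
from h import *
p,d=L("wrist",1);o=observe();hsv=cv2.cvtColor(p,cv2.COLOR_RGB2HSV)
W=cloud("wrist",d,o);m=cv2.inRange(hsv,(4,140,80),(18,255,255))>0;m[:130]=0;m[190:]=0
m[:,:250]=0;m[:,300:]=0
v=hsv[...,2][m];print(np.percentile(v,[5,25,50,75,95]),m.sum())
t=m&(W[...,2]>.229);w=W[t];r=cv2.minAreaRect(w[:,:2].astype(np.float32)*1000);print("top",t.sum(),w.mean(0),r)
f=(abs(W[...,2]-.165)<.006);f[:, :235]=0;f[:,330:]=0;f[:130]=0;f[185:]=0
w=W[f];r=cv2.minAreaRect(w[:,:2].astype(np.float32)*1000);print("fork",f.sum(),r,cv2.boxPoints(r))
im=cv2.resize(p[125:185,235:330,::-1],(760,480),interpolation=cv2.INTER_CUBIC);cv2.imwrite("pics/w1c.png",im)
```

```text
[ 80. 152. 192. 207. 211.] 380
top 334 [ 0.4674 -0.2231  0.2368] ((467.2254333496094, -223.44442749023438), (20.760690689086914, 20.43712615966797), 74.62057495117188)
fork 1524 ((480.0383605957031, -229.43136596679688), (43.62734603881836, 93.81731414794922), 66.5212173461914) [[ 428.3226 -230.7502]
 [ 514.3726 -268.1279]
 [ 531.7542 -228.1125]
 [ 445.7042 -190.7348]]
```

View pics/w1c.png

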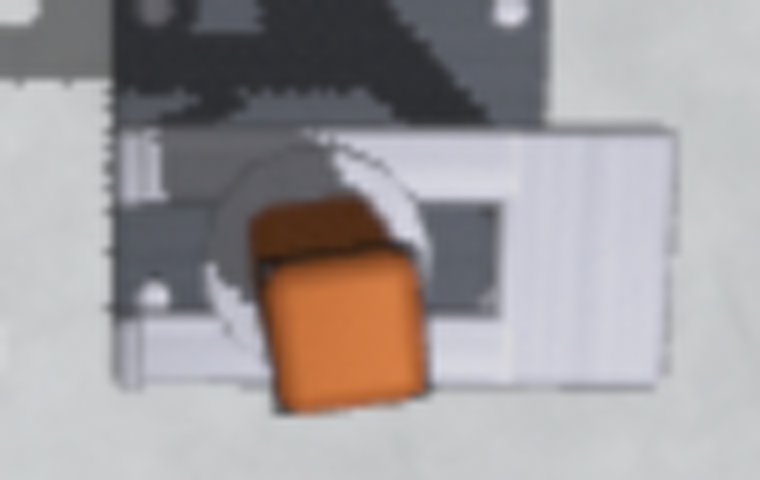

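The hook sits near the seat and is turned about +7° against the rack (yaw ≈ −16°). Handle centre is ≈ (0.466, −0.223). Planning the grasp descent.

Run:
```python
from h import *
print(onz("wrist",235+318/8,125+250/8,.170,observe()))
plan([.466,-.2232,.33],down(74),3)
```

```text
[ 0.4688 -0.2231  0.17  ]
[0.002, 0.017, 0.046, -0.0, 0.0, -0.054]
[0.001, 0.017, 0.046, -0.0, 0.0, -0.054]
[0.001, 0.018, 0.046, -0.0, 0.0, -0.054]
```

```bash
python3 -m pendant '[[0.002,0.018,0.046,0,0,-0.054,-1],[0.001,0.018,0.046,0,0,-0.054,-1],[0.001,0.018,0.046,0,0,-0.054,-1],[0,0,0.04,0,0,0,-1],[0,0,0.04,0,0,0,-1],[0,0,0.05,0,0,0,-1],[0,0,0.05,0,0,0,-1],[0,0,0.05,0,0,0,-1],[0,0,0.05,0,0,0,-1],[0,0,0,0,0,0,-1]]' 110
python3 - <<'E'
from h import *
o=observe();print(o["tcp_pos"],Rt(o).as_matrix(),o["ft_force"])
E
```

```text
time: 3.25
tcp_pos: [0.4651, -0.2225, 0.1866]
orientation: [-0.002, 0.798, 0.602, -0.001]
ft_force: [-1.2, -0.1, -0.1]
opening: 0.998
finger_force: 0.0
[ 0.4651 -0.2225  0.1866] [[ 0.2743  0.9616 -0.0046]
 [ 0.9616 -0.2743  0.0024]
 [ 0.001  -0.0051 -1.    ]] [-1.2396 -0.1331 -0.0561]
```

Close, let it settle, then lift 12 mm.

```bash
python3 -m pendant '[[0,0,0,0,0,0,1],[0,0,0,0,0,0,1],[0,0,0,0,0,0,1],[0,0,0,0,0,0,1],[0,0,0,0,0,0,1],[0,0,0,0,0,0,1],[0,0,0,0,0,0,1],[0,0,-0.008,0,0,0,1],[0,0,-0.008,0,0,0,1],[0,0,-0.008,0,0,0,1]]' 110
python3 - <<'E'
from h import *
o=observe();print(o["tcp_pos"],Rt(o).as_matrix(),o["finger_force"])
E
```

```text
time: 4.25
tcp_pos: [0.467, -0.2228, 0.2017]
orientation: [-0.0, 0.798, 0.603, -0.0]
ft_force: [0.4, -0.3, -0.8]
opening: 0.222
finger_force: 107.9
[ 0.467  -0.2228  0.2017] [[ 0.2737  0.9618 -0.0003]
 [ 0.9618 -0.2737  0.0001]
 [ 0.     -0.0003 -1.    ]] 107.92534947395325
```

```bash
python3 -m pendant '[[0.002,-0.015,0,0,0,0,1],[0.003,-0.024,0,0,0,0,1],[0.004,-0.028,0,0,0,0,1],[0.004,-0.028,0,0,0,0,1],[0.004,-0.028,0,0,0,0,1],[0,0,-0.03,0,0,0,1],[0,0,-0.05,0,0,0,1],[0,0,-0.06,0,0,0,1],[0,0,-0.06,0,0,0,1],[0,0,-0.04,0,0,0,1]]'
python3 - <<'E'
from h import *
o=observe();print(o["tcp_pos"],o["finger_force"],proj("side",o["tcp_pos"]),proj("top",o["tcp_pos"]))
out=[]
for n in("side","top","wrist"):
    p,d=grab_frame(n);np.savez(f"pics/{n}2.npz",p=p,d=d)
    if n!="wrist":
        u,v=proj(n,o["tcp_pos"]-[0,0,.08]).astype(int);print(u,v);u=np.clip(u,64,448);v=np.clip(v,48,336);p=p[v-48:v+48,u-50:u+50]
        out.append(cv2.resize(p[:,:,::-1],(400,384),interpolation=cv2.INTER_CUBIC))
cv2.imwrite("pics/c2.png",np.hstack(out))
E
```

```text
time: 5.25
tcp_pos: [0.4097, -0.1974, 0.3234]
orientation: [0.001, 0.798, 0.603, 0.0]
ft_force: [-0.8, -0.1, -1.2]
opening: 0.222
finger_force: 108.2
[ 0.4097 -0.1974  0.3234] 108.20081949234009 [342.9241 160.5474] [317.3844 208.5711]
339 182
314 225
```

View pics/c2.png

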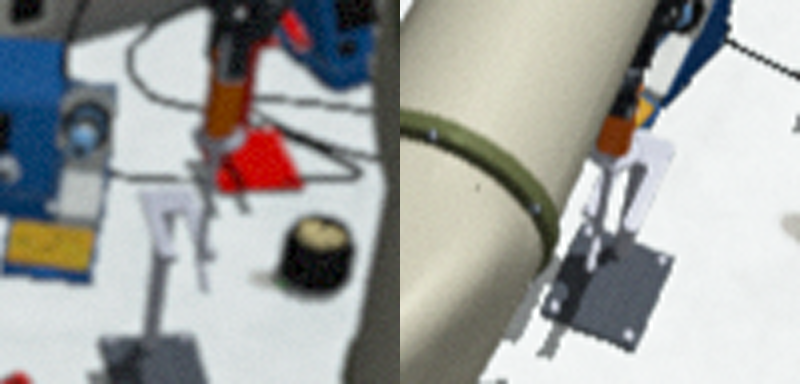

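Run:
```python
from h import *
o=observe();X=o["tcp_pos"]-[0,0,.0235]
for s in(-16,164):
  R=Ro.from_euler('z',s,degrees=True)
  for n,u0,v0 in(("side",289,134),("top",264-0,177)):
    q=[(proj(n,X+R.apply(np.array(a)/1000))-[u0,v0])*4 for a in((0,0,0),(0,0,-110),(-18.4,0,-125.4))];print(s,n,np.round(q).tolist())
# better extractor measurements from roof & tab, both cams, latest frames
for n in C:
    p,d=L(n,2);hsv=cv2.cvtColor(p,cv2.COLOR_RGB2HSV);W=cloud(n,d)
    m=(abs(W[...,2]-.19)<.008)&(W[...,0]>.44)&(W[...,0]<.85)&(W[...,1]>.15)&(W[...,1]<.55)
    m=m&(hsv[...,1]<60);m=cv2.morphologyEx(m.astype(np.uint8),cv2.MORPH_OPEN,np.ones((3,3)))
    k,l,s,c=cv2.connectedComponentsWithStats(m);i=1+s[1:,4].argmax();h=cv2.convexHull(np.argwhere(l==i)[:,::-1].astype(np.float32))[:,0]
    Q=np.array([onz(n,u,v,.19)[:2] for u,v in h],np.float32)*1000;r=cv2.minAreaRect(Q);print(n,r,cv2.boxPoints(r).tolist())
    m=cv2.inRange(hsv,(17,110,90),(32,255,255));m[:200]=0;m[:,:140]=0;m[:,200:]=0;m[265:]=0
    ct=max(cv2.findContours(m,cv2.RETR_EXTERNAL,cv2.CHAIN_APPROX_NONE)[0],key=cv2.contourArea)
    print("tab area",cv2.contourArea(ct));Q=np.array([onz(n,u,v,.046)[:2] for u,v in ct[:,0]],np.float32)*1000
    r=cv2.minAreaRect(Q);print("tab",r,cv2.boxPoints(r).tolist())
    M=np.zeros_like(m);cv2.drawContours(M,[ct],-1,255,-1);hole=(M>0)&(m==0);hole=cv2.erode(M,np.ones((3,3)))*0+hole
    k,l,s,c=cv2.connectedComponentsWithStats(hole.astype(np.uint8));i=1+s[1:,4].argmax();print("hole",s[i],c[i],onz(n,*c[i],.046))
```

```text
-16 side [[212.0, 134.0], [194.0, 254.0], [200.0, 284.0]]
-16 top [[210.0, 147.0], [194.0, 233.0], [186.0, 265.0]]
164 side [[212.0, 134.0], [194.0, 254.0], [184.0, 255.0]]
164 top [[210.0, 147.0], [194.0, 233.0], [198.0, 224.0]]
side ((641.7073974609375, 348.1169128417969), (268.86328125, 184.06617736816406), 25.054000854492188) [[480.95111083984375, 374.5624694824219], [558.8980102539062, 207.81521606445312], [802.4636840820312, 321.6713562011719], [724.5167846679688, 488.4186096191406]]
tab area 118.5
tab ((555.4833984375, 304.7112121582031), (46.753211975097656, 60.081756591796875), 26.36358642578125) [[521.1979370117188, 321.24688720703125], [547.8782348632812, 267.41400146484375], [589.7688598632812, 288.175537109375], [563.0885620117188, 342.0084228515625]]Traceback (most recent call last):
  File "<stdin>", line 19, in <module>
ValueError: attempt to get argmax of an empty sequence
```

Measured against its known size, the tab came out at 46.8×60 mm (expected 47×60), which puts the hole at about (0.552, 0.304). The hook tip is where yaw −16° predicts. Planning the move to the leaned pre-insert pose.

```bash
cat >> h.py <<'E'
M=np.array([[0,1,0],[1,0,0],[0,0,-1.]])
TZ=.0235
def hookpose(tip,yaw,lean):
    H=Ro.from_euler('z',yaw,degrees=True)*Ro.from_euler('y',-lean,degrees=True)
    org=np.asarray(tip)-H.apply([-.0184,0,-.1254]);return org+H.apply([0,0,TZ]),H*Ro.from_matrix(M)
def tipof(o): 
    H=Rt(o)*Ro.from_matrix(M.T);return o["tcp_pos"]+H.apply([-.0184,0,-.1254-TZ])
E
python3 - <<'E'
from h import *
o=observe();print(tipof(o))
e=np.array([np.cos(np.radians(25)),np.sin(np.radians(25)),0]);h=np.array([.552,.304,0])
p,R=hookpose(h-.075*e+[0,0,.09],25,40);print(p);plan(p,R,14)
E
```

```text
[ 0.3926 -0.1928  0.1732]
[0.4101 0.2378 0.2159]
[0.06, -0.017, 0.015, -0.061, 0.023, -0.062]
[0.06, -0.015, 0.015, -0.061, 0.023, -0.062]
[0.061, -0.013, 0.016, -0.061, 0.023, -0.062]
[0.061, -0.01, 0.016, -0.061, 0.023, -0.062]
[0.061, -0.008, 0.017, -0.061, 0.023, -0.062]
[0.061, -0.006, 0.018, -0.061, 0.023, -0.062]
[0.061, -0.004, 0.019, -0.061, 0.023, -0.062]
[0.061, -0.002, 0.02, -0.061, 0.023, -0.062]
[0.061, 0.0, 0.021, -0.061, 0.023, -0.062]
[0.06, 0.002, 0.022, -0.061, 0.023, -0.062]
[0.06, 0.004, 0.023, -0.061, 0.023, -0.062]
[0.059, 0.006, 0.024, -0.061, 0.023, -0.062]
[0.058, 0.007, 0.026, -0.061, 0.023, -0.062]
[0.057, 0.009, 0.027, -0.061, 0.023, -0.062]
```

```bash
python3 -m pendant '[[0.06,-0.017,0.015,-0.061,0.023,-0.062,1],[0.06,-0.015,0.015,-0.061,0.023,-0.062,1],[0.061,-0.013,0.016,-0.061,0.023,-0.062,1],[0.061,-0.01,0.016,-0.061,0.023,-0.062,1],[0.061,-0.008,0.017,-0.061,0.023,-0.062,1],[0.061,-0.006,0.018,-0.061,0.023,-0.062,1],[0.061,-0.004,0.019,-0.061,0.023,-0.062,1],[0.061,-0.002,0.02,-0.061,0.023,-0.062,1],[0.061,0,0.021,-0.061,0.023,-0.062,1],[0.06,0.002,0.022,-0.061,0.023,-0.062,1]]' && python3 -m pendant '[[0.06,0.004,0.023,-0.061,0.023,-0.062,1],[0.059,0.006,0.024,-0.061,0.023,-0.062,1],[0.058,0.007,0.026,-0.061,0.023,-0.062,1],[0.057,0.009,0.027,-0.061,0.023,-0.062,1],[0,0,0,0,0,0,1],[0,0,0,0,0,0,1],[0,0,0,0,0,0,1],[0,0,0,0,0,0,1],[0,0,0,0,0,0,1],[0,0,0,0,0,0,1]]'
python3 - <<'E'
from h import *
o=observe();H=Rt(o)*Ro.from_matrix(M.T);print(o["tcp_pos"],tipof(o),H.as_euler('ZYX',degrees=True),o["joint_positions"])
p,d=grab_frame("wrist");np.savez("pics/wrist3.npz",p=p,d=d,t=o["tcp_pos"],q=o["orientation"]);cv2.imwrite("pics/w3.png",p[:,:,::-1])
print(proj("wrist",tipof(o),o),proj("wrist",[.552,.304,.046],o))
E
```

```text
time: 6.4
tcp_pos: [0.4162, 0.0516, 0.2598]
orientation: [0.112, 0.649, 0.733, 0.168]
ft_force: [0.0, -0.7, -1.4]
opening: 0.221
finger_force: 108.3
time: 7.4
tcp_pos: [0.4389, 0.1768, 0.2266]
orientation: [0.16, 0.556, 0.778, 0.246]
ft_force: [-0.1, -0.9, -1.6]
opening: 0.226
finger_force: 108.4
[0.4389 0.1768 0.2266] [0.5022 0.2024 0.093 ] [ 18.309  -34.0457   1.6964] [-0.2258 -0.4962 -0.2434  2.2982 -0.0851  0.7346 -0.1015]
[236.4937 171.0882] [269.8919  97.7758]
```

View pics/w3.png

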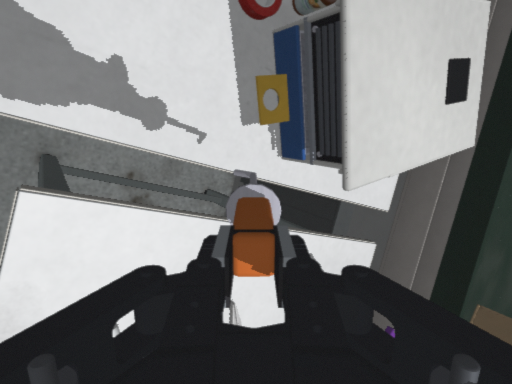

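The arm stopped at the joint 2 limit (−0.496) because leaning that close in is out of reach. The tray hole is seen at (270,99) against a prediction of (269.9,97.8), so the estimate is good. I'll lean about 37° only near the hole and straighten up during the pull, once the tab is clear of the visor.

Run:
```python
from h import *
p,d=L("wrist",3);o=observe();hsv=cv2.cvtColor(p,cv2.COLOR_RGB2HSV)
m=cv2.inRange(hsv,(17,110,90),(32,255,255));m[:60]=0;m[135:]=0;m[:,:245]=0;m[:,300:]=0
cs,h=cv2.findContours(m,cv2.RETR_CCOMP,cv2.CHAIN_APPROX_NONE)
for c,hh in zip(cs,h[0]):
    if len(c)>15:
        Q=np.array([onz("wrist",u,v,.046,o)[:2] for u,v in c[:,0]],np.float32)*1000
        print(hh[3],cv2.minAreaRect(Q),cv2.fitEllipse(Q))
e=np.array([np.cos(np.radians(25)),np.sin(np.radians(25)),0]);hl=np.array([.552,.304,0])
q,R=hookpose(hl-.02*e+[0,0,.078],25,37);print(q);plan(q,R,8)
```

```text
-1 ((557.0108642578125, 304.3198547363281), (48.60421371459961, 59.163002014160156), 25.082134246826172) ((557.0469360351562, 304.6401672363281), (54.13932800292969, 70.02082061767578), 25.990741729736328)
0 ((553.6808471679688, 302.3114929199219), (27.70834732055664, 28.858362197875977), 73.54988861083984) ((553.4773559570312, 302.6673583984375), (27.611469268798828, 28.98967933654785), 20.945077896118164)
[0.466  0.2639 0.208 ]
[0.018, 0.008, 0.012, -0.008, 0.006, -0.015]
[0.018, 0.009, 0.012, -0.008, 0.006, -0.015]
[0.018, 0.009, 0.012, -0.008, 0.006, -0.015]
[0.018, 0.009, 0.012, -0.008, 0.006, -0.015]
[0.018, 0.009, 0.012, -0.008, 0.006, -0.015]
[0.017, 0.009, 0.013, -0.008, 0.006, -0.015]
[0.017, 0.009, 0.013, -0.008, 0.006, -0.015]
[0.017, 0.009, 0.013, -0.008, 0.006, -0.015]
```

```bash
python3 -m pendant '[[0.018,0.008,0.012,-0.008,0.006,-0.015,1],[0.018,0.009,0.012,-0.008,0.006,-0.015,1],[0.018,0.009,0.012,-0.008,0.006,-0.015,1],[0.018,0.009,0.012,-0.008,0.006,-0.015,1],[0.018,0.009,0.012,-0.008,0.006,-0.015,1],[0.017,0.009,0.013,-0.008,0.006,-0.015,1],[0.017,0.009,0.013,-0.008,0.006,-0.015,1],[0.017,0.009,0.013,-0.008,0.006,-0.015,1],[0,0,0,0,0,0,1],[0,0,0,0,0,0,1]]'
python3 - <<'E'
from h import *
o=observe();H=Rt(o)*Ro.from_matrix(M.T);print(o["tcp_pos"],tipof(o),H.as_euler('ZYX',degrees=True),o["joint_positions"])
out=[];t=tipof(o)
for n in("wrist","side","top"):
    p,d=grab_frame(n);np.savez(f"pics/{n}4.npz",p=p,d=d)
    u,v=proj(n,t,o if n=="wrist" else None);a=proj(n,[.5535,.3025,.046],o if n=="wrist" else None);print(n,u,v,a)
    if n=="top": continue
    x,y=int(u)-40,int(v)-60 if n=="wrist" else int(v)-60;y=max(y,0);print("crop",x,y)
    out.append(cv2.resize(p[y:y+100,x:x+80,::-1],(400,500),interpolation=cv2.INTER_CUBIC))
cv2.imwrite("pics/c4.png",np.hstack(out))
E
```

```text
time: 8.45
tcp_pos: [0.4659, 0.2642, 0.2074]
orientation: [0.17, 0.51, 0.8, 0.267]
ft_force: [-0.6, 0.2, -1.3]
opening: 0.227
finger_force: 108.3
[0.4659 0.2642 0.2074] [0.5337 0.2958 0.0774] [ 24.9529 -36.9619   0.0132] [-0.2213 -0.3375 -0.4091  2.255  -0.0041  0.5643 -0.2146]
wrist 236.55458819729816 171.0910651980668 [236.3188 166.7932]
crop 196 111
side 173.76974454975343 250.13271057230273 [170.3075 254.2715]
crop 133 190
top 159.04924774814634 217.91862376542122 [159.7114 218.2877]
```

View pics/c4.png

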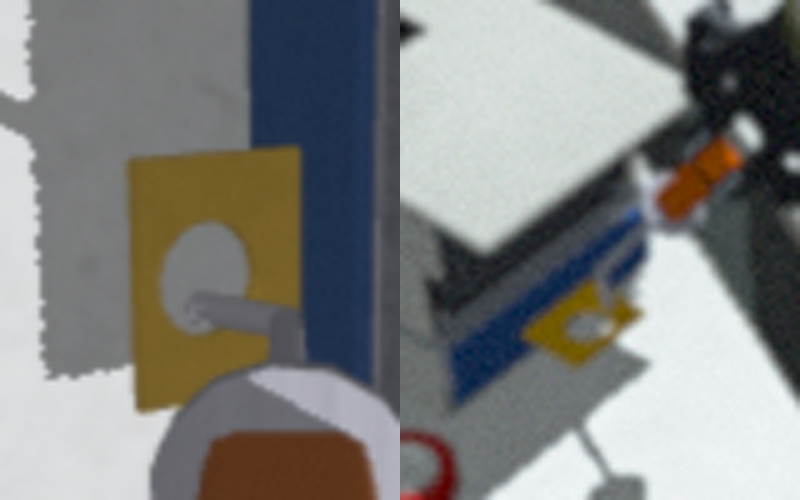

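The tip is seen at (236,172.6), predicted (236.6,171.1), and the hole at (237,166.4), predicted (236.3,166.8). Both agree, so I'll insert.

Run:
```python
from h import *
o=observe();a,R=hookpose([.5525,.3025,.066],25,37);plan(a,R,4,o)
b,R=hookpose([.5525,.3025,.032],25,37);plan(b,R,5,start=(a,R))
```

```text
[-0.001, 0.004, 0.011, 0.0, 0.0, -0.0]
[-0.001, 0.004, 0.011, 0.0, 0.0, -0.0]
[-0.001, 0.004, 0.011, 0.0, 0.0, -0.0]
[-0.001, 0.004, 0.011, 0.0, 0.0, -0.0]
[0.0, -0.008, 0.011, 0.0, 0.0, 0.0]
[0.0, -0.008, 0.011, 0.0, 0.0, 0.0]
[0.0, -0.008, 0.011, 0.0, 0.0, 0.0]
[0.0, -0.008, 0.011, 0.0, 0.0, 0.0]
[0.0, -0.008, 0.011, 0.0, 0.0, 0.0]
```

```bash
python3 -m pendant '[[-0.001,0.004,0.011,0,0,0,1],[-0.001,0.004,0.011,0,0,0,1],[-0.001,0.004,0.011,0,0,0,1],[-0.001,0.004,0.011,0,0,0,1],[0,-0.008,0.011,0,0,0,1],[0,-0.008,0.011,0,0,0,1],[0,-0.008,0.011,0,0,0,1],[0,-0.008,0.011,0,0,0,1],[0,-0.008,0.011,0,0,0,1],[0,0,0,0,0,0,1]]'
python3 - <<'E'
from h import *
o=observe();H=Rt(o)*Ro.from_matrix(M.T);t=tipof(o);print(o["tcp_pos"],t,H.as_euler('ZYX',degrees=True),o["joint_positions"],o["ft_force"])
e=np.array([np.cos(np.radians(25)),np.sin(np.radians(25)),0])
st=(o["tcp_pos"],Rt(o))
for s,lean,z,n in((-.035,30,.032,4),(-.110,14,.031,8)):
    q=hookpose(np.r_[t[:2],0]+s*e+[0,0,z],25,lean);print(q[0]);plan(*q,n,start=st);st=q
E
```

```text
time: 9.6
tcp_pos: [0.4846, 0.2706, 0.1595]
orientation: [0.17, 0.51, 0.8, 0.267]
ft_force: [-0.6, 0.4, -1.6]
opening: 0.222
finger_force: 108.4
[0.4846 0.2706 0.1595] [0.5523 0.3022 0.0294] [ 24.9553 -36.8989   0.0085] [-0.1728 -0.2217 -0.4676  2.2794  0.0869  0.4318 -0.2945] [-0.56    0.3565 -1.6107]
[0.4675 0.2627 0.1702]
[-0.0, -0.004, -0.01, 0.038, 0.0, -0.0]
[-0.0, -0.005, -0.01, 0.038, 0.0, -0.0]
[-0.0, -0.005, -0.01, 0.038, 0.0, -0.0]
[-0.0, -0.005, -0.009, 0.038, 0.0, -0.0]
[0.4361 0.248  0.1799]
[0.0, -0.006, -0.006, 0.044, 0.0, 0.0]
[0.0, -0.007, -0.006, 0.044, 0.0, 0.0]
[0.0, -0.007, -0.006, 0.044, 0.0, 0.0]
[0.0, -0.007, -0.006, 0.044, 0.0, 0.0]
[0.0, -0.007, -0.006, 0.044, 0.0, 0.0]
[0.0, -0.007, -0.005, 0.044, 0.0, 0.0]
[0.0, -0.007, -0.005, 0.044, 0.0, 0.0]
[0.0, -0.008, -0.005, 0.044, 0.0, 0.0]
```

No contact forces, and the tip is about 16 mm below the tab's top. Now the pull, straightening up on the way.

```bash
python3 -m pendant '[[0,-0.004,-0.01,0.038,0,0,1],[0,-0.005,-0.01,0.038,0,0,1],[0,-0.005,-0.01,0.038,0,0,1],[0,-0.005,-0.009,0.038,0,0,1],[0,-0.006,-0.006,0.044,0,0,1],[0,-0.007,-0.006,0.044,0,0,1],[0,-0.007,-0.006,0.044,0,0,1],[0,-0.007,-0.006,0.044,0,0,1],[0,0,0,0,0,0,1],[0,0,0,0,0,0,1]]'
python3 - <<'E'
from h import *
o=observe();H=Rt(o)*Ro.from_matrix(M.T);t=tipof(o);print(o["tcp_pos"],t,H.as_euler('ZYX',degrees=True),o["joint_positions"],o["ft_force"])
e=np.array([np.cos(np.radians(25)),np.sin(np.radians(25)),0]);print((t-[.5535,.3025,0])@e)
for n in("top","wrist"):
    p,d=grab_frame(n);np.savez(f"pics/{n}5.npz",p=p,d=d,t=o["tcp_pos"],q=o["orientation"])
    hsv=cv2.cvtColor(p,cv2.COLOR_RGB2HSV);oo=o if n=="wrist" else None
    u,v=proj(n,t,oo).astype(int);m=cv2.inRange(hsv,(17,110,70),(32,255,255));mk=np.zeros_like(m);r=60 if n=="wrist" else 30;mk[max(0,v-r):v+r,u-r:u+r]=1;m*=mk
    ct=max(cv2.findContours(m,cv2.RETR_EXTERNAL,cv2.CHAIN_APPROX_NONE)[0],key=cv2.contourArea)
    Q=np.array([onz(n,a,b,.046,oo)[:2] for a,b in ct[:,0]],np.float32)*1000;print(n,cv2.minAreaRect(Q))
    if n=="wrist": cv2.imwrite("pics/c5.png",cv2.resize(p[max(0,v-80):v+70,u-100:u+100,::-1],(800,600)))
E
```

```text
time: 10.6
tcp_pos: [0.4523, 0.2558, 0.1761]
orientation: [0.104, 0.527, 0.827, 0.163]
ft_force: [-0.6, 1.0, -0.8]
opening: 0.224
finger_force: 108.5
[0.4523 0.2558 0.1761] [0.488  0.2724 0.0313] [ 24.9568 -22.2865   0.0181] [-0.2036 -0.1735 -0.4135  2.1021  0.0024  0.8159 -0.1908] [-0.6235  1.001  -0.756 ]
-0.0720740130366739
top ((495.7170104980469, 304.3678894042969), (49.35914993286133, 14.490782737731934), 31.409276962280273)
wrist ((506.35797119140625, 281.7762451171875), (48.03390884399414, 58.76301193237305), 24.67916488647461)
```

View pics/c5.png

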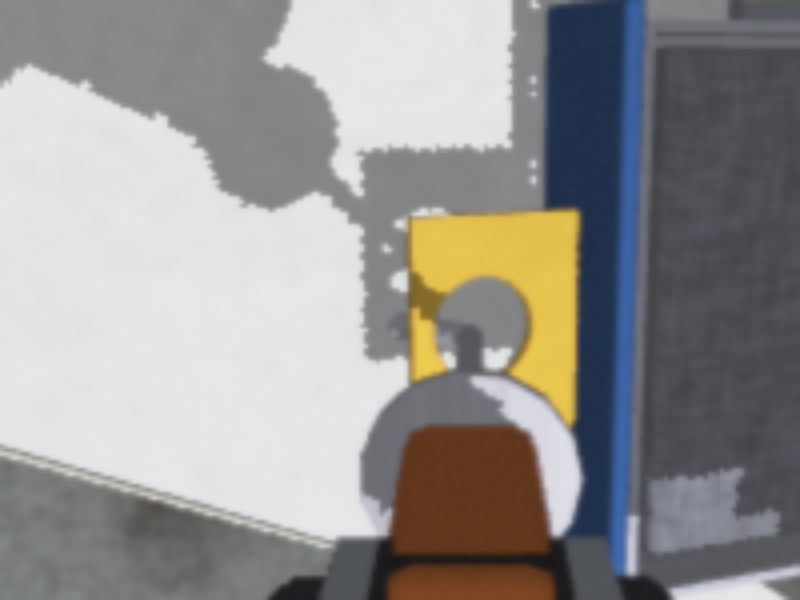

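The tip is hooked through and the tray has moved about 55 mm, with the hook 17 mm ahead of the hole centre. Continuing straight to the stop.

Run:
```python
from h import *
o=observe();t=tipof(o);e=np.array([np.cos(np.radians(25)),np.sin(np.radians(25)),0])
plan(*hookpose(t-.036*e,25,22.3),6,o)
```

```text
[-0.0, -0.011, -0.005, -0.0, 0.0, -0.0]
[-0.0, -0.011, -0.005, -0.0, 0.0, -0.0]
[-0.0, -0.011, -0.005, -0.0, 0.0, -0.0]
[-0.0, -0.011, -0.005, -0.0, 0.0, -0.0]
[-0.0, -0.011, -0.005, -0.0, 0.0, -0.0]
[-0.0, -0.011, -0.005, -0.0, 0.0, -0.0]
```

```bash
python3 -m pendant '[[0,-0.011,-0.0045,0,0,0,1],[0,-0.011,-0.0045,0,0,0,1],[0,-0.011,-0.0045,0,0,0,1],[0,-0.011,-0.0045,0,0,0,1],[0,-0.011,-0.0045,0,0,0,1],[0,-0.011,-0.0045,0,0,0,1],[0,0,0,0,0,0,1],[0,0,0,0,0,0,1],[0,0,0,0,0,0,1],[0,0,0,0,0,0,1]]'
cat > m.py <<'E'
from h import *
import sys
o=observe();H=Rt(o)*Ro.from_matrix(M.T);t=tipof(o);print(o["tcp_pos"],t,H.as_euler('ZYX',degrees=True),o["joint_positions"],o["ft_force"])
e=np.array([np.cos(np.radians(25)),np.sin(np.radians(25)),0]);print("tip",(t-[.5535,.3025,0])@e)
p,d=grab_frame("wrist");np.savez(f"pics/wrist{sys.argv[1]}.npz",p=p,d=d,t=o["tcp_pos"],q=o["orientation"])
hsv=cv2.cvtColor(p,cv2.COLOR_RGB2HSV);m=cv2.inRange(hsv,(17,110,70),(32,255,255))
k,l,s,c=cv2.connectedComponentsWithStats(m)
for i in range(1,k):
    if s[i,4]>200:
        Q=np.array([onz("wrist",u,v,.046,o)[:2] for v,u in np.argwhere(l==i)],np.float32);r=cv2.minAreaRect(Q*1000);print(r,"travel",(np.array([557,304.4])-r[0])@e[:2])
E
python3 m.py 6
```

```text
time: 11.7
tcp_pos: [0.4203, 0.2408, 0.1766]
orientation: [0.104, 0.527, 0.827, 0.164]
ft_force: [5.8, 2.7, -6.5]
opening: 0.224
finger_force: 110.5
[0.4203 0.2408 0.1766] [0.4562 0.2576 0.0319] [ 24.9587 -22.361    0.0179] [-0.2141 -0.2674 -0.4023  2.1719 -0.0443  0.8323 -0.1646] [ 5.8433  2.6501 -6.5234]
tip -0.10718871587600177
((482.1752014160156, 269.8395080566406), (48.44511032104492, 59.553749084472656), 24.533966064453125) travel 82.42019265011992
```

The steady 6.4 N along the pull, against 1.5 N of friction, means the tray is at its stop. I'll ease the tip back 7 mm within the hole so the in-hole condition holds clearly.

```bash
python3 -m pendant '[[0,0.007,0.003,0,0,0,1],[0,0.006,0.0025,0,0,0,1],[0,0,0,0,0,0,1],[0,0,0,0,0,0,1],[0,0,0,0,0,0,1],[0,0,0,0,0,0,1],[0,0,0,0,0,0,1],[0,0,0,0,0,0,1],[0,0,0,0,0,0,1],[0,0,0,0,0,0,1]]'
python3 m.py 7
```

```text
time: 12.75
tcp_pos: [0.4262, 0.2436, 0.1761]
orientation: [0.104, 0.527, 0.827, 0.163]
ft_force: [0.5, 0.5, -1.5]
opening: 0.221
finger_force: 111.2
[0.4262 0.2436 0.1761] [0.4618 0.2603 0.0313] [ 24.9616 -22.2406   0.0132] [-0.2114 -0.2477 -0.4052  2.1582 -0.0353  0.8296 -0.1697] [ 0.5084  0.5048 -1.5189]
tip -0.10092950259767058
((481.96038818359375, 270.82293701171875), (47.985252380371094, 57.73612976074219), 25.08241844177246) travel 82.19926451988178
```

Run:
```python
from h import *
o=observe();t=tipof(o);e=np.array([np.cos(np.radians(25)),np.sin(np.radians(25)),0])
a=hookpose(t+.017*e+[0,0,.032],25,22.3);plan(*a,4,o)
b=hookpose(t+.017*e+[0,0,.032+.11],25,10);plan(*b,5,start=a);print(b[0])
```

```text
[0.0, 0.014, -0.012, -0.0, -0.0, -0.0]
[0.0, 0.014, -0.012, -0.0, -0.0, -0.0]
[0.0, 0.014, -0.012, -0.0, -0.0, -0.0]
[0.0, 0.014, -0.012, -0.0, -0.0, -0.0]
[0.0, 0.029, -0.038, 0.055, 0.0, 0.0]
[0.0, 0.028, -0.039, 0.055, 0.0, 0.0]
[-0.0, 0.026, -0.04, 0.055, 0.0, 0.0]
[-0.0, 0.024, -0.041, 0.055, 0.0, 0.0]
[0.0, 0.022, -0.042, 0.055, 0.0, 0.0]
[0.4702 0.2642 0.3231]
```

```bash
python3 -m pendant '[[0,0.014,-0.012,0,0,0,1],[0,0.014,-0.012,0,0,0,1],[0,0.014,-0.012,0,0,0,1],[0,0.014,-0.012,0,0,0,1],[0,0.029,-0.038,0.055,0,0,1],[0,0.028,-0.039,0.055,0,0,1],[0,0.026,-0.04,0.055,0,0,1],[0,0.024,-0.041,0.055,0,0,1],[0,0.022,-0.042,0.055,0,0,1],[0,0,0,0,0,0,1]]'
python3 m.py 8
python3 - <<'E'
from h import *
H=Ro.from_euler('z',-16,degrees=True)
r=np.array([np.cos(np.radians(-23.5)),np.sin(np.radians(-23.5)),0])
a=(np.array([.466,-.2228,.320])-.065*r,H*Ro.from_matrix(M));print(a[0]);plan(*a,16)
E
```

```text
time: 13.8
tcp_pos: [0.4728, 0.2651, 0.3269]
orientation: [0.047, 0.536, 0.84, 0.074]
ft_force: [-0.4, 0.2, -1.7]
opening: 0.22
finger_force: 111.2
[0.4728 0.2651 0.3269] [0.4798 0.2686 0.1771] [ 24.9166 -10.0441   0.0788] [-0.2106 -0.016  -0.3966  1.6057  0.0229  1.3778 -0.1751] [-0.3631  0.1583 -1.661 ]
tip -0.08108757874802229
((689.1105346679688, 603.1744995117188), (83.47679901123047, 10.612865447998047), 27.980037689208984) travel -246.00036595524543
((482.7825622558594, 269.6254577636719), (46.19127655029297, 59.59722900390625), 24.41919708251953) travel 81.96019835416794
[ 0.4064 -0.1969  0.32  ]
[-0.049, -0.031, -0.005, 0.013, -0.005, 0.057]
[-0.05, -0.029, -0.004, 0.013, -0.005, 0.057]
[-0.052, -0.027, -0.004, 0.013, -0.005, 0.057]
[-0.053, -0.025, -0.003, 0.013, -0.005, 0.057]
[-0.054, -0.022, -0.003, 0.013, -0.005, 0.057]
[-0.055, -0.02, -0.003, 0.013, -0.005, 0.057]
[-0.056, -0.018, -0.002, 0.013, -0.005, 0.057]
[-0.056, -0.015, -0.002, 0.013, -0.005, 0.057]
[-0.057, -0.013, -0.001, 0.013, -0.005, 0.057]
[-0.057, -0.01, -0.001, 0.013, -0.005, 0.057]
[-0.058, -0.007, -0.001, 0.013, -0.005, 0.057]
[-0.058, -0.005, -0.0, 0.013, -0.005, 0.057]
[-0.058, -0.002, -0.0, 0.013, -0.005, 0.057]
[-0.058, 0.0, 0.0, 0.013, -0.005, 0.057]
[-0.058, 0.003, 0.0, 0.013, -0.005, 0.057]
[-0.058, 0.005, 0.0, 0.013, -0.005, 0.057]
```

The hook is free and the tray stays out (travel 82 mm measured). Back to the rack front.

```bash
python3 -m pendant '[[-0.049,-0.031,-0.005,0.013,-0.005,0.057,1],[-0.05,-0.029,-0.004,0.013,-0.005,0.057,1],[-0.052,-0.027,-0.004,0.013,-0.005,0.057,1],[-0.053,-0.025,-0.003,0.013,-0.005,0.057,1],[-0.054,-0.022,-0.003,0.013,-0.005,0.057,1],[-0.055,-0.02,-0.003,0.013,-0.005,0.057,1],[-0.056,-0.018,-0.002,0.013,-0.005,0.057,1],[-0.056,-0.015,-0.002,0.013,-0.005,0.057,1],[-0.057,-0.013,-0.001,0.013,-0.005,0.057,1],[-0.057,-0.01,-0.001,0.013,-0.005,0.057,1]]' && python3 -m pendant '[[-0.058,-0.007,-0.001,0.013,-0.005,0.057,1],[-0.058,-0.005,0,0.013,-0.005,0.057,1],[-0.058,-0.002,0,0.013,-0.005,0.057,1],[-0.058,0,0,0.013,-0.005,0.057,1],[-0.058,0.003,0,0.013,-0.005,0.057,1],[-0.058,0.005,0,0.013,-0.005,0.057,1],[0,0,0,0,0,0,1],[0,0,0,0,0,0,1],[0,0,0,0,0,0,1],[0,0,0,0,0,0,1]]'
python3 - <<'E'
from h import *
o=observe();H=Rt(o)*Ro.from_matrix(M.T);print(o["tcp_pos"],H.as_euler('ZYX',degrees=True))
q=np.load("pics/wrist2.npz");p,d=grab_frame("wrist");np.savez("pics/wrist9.npz",p=p,d=d)
# hook in the hand: compare with the wrist picture just after the pick
for im in(q["p"],p):
    m=cv2.inRange(cv2.cvtColor(im,cv2.COLOR_RGB2HSV),(4,140,60),(18,255,255));m[:120]=0;m[300:]=0;m[:,:200]=0;m[:,310:]=0;mm=cv2.moments(m,True);x,y,w,h=cv2.boundingRect(m)
    print(mm["m00"],mm["m10"]/mm["m00"],mm["m01"]/mm["m00"],x,y,w,h)
print("shift", cv2.phaseCorrelate(*[np.float32(cv2.cvtColor(i[165:290,205:310],cv2.COLOR_RGB2GRAY)) for i in(q["p"],p)]))
r=np.array([np.cos(np.radians(-23.5)),np.sin(np.radians(-23.5)),0]);R=Ro.from_euler('z',-16,degrees=True)*Ro.from_matrix(M)
g=np.array([.4665,-.2227,.2017])
a=(g-.065*r,R);plan(*a,5,o);b=(g,R);plan(*b,5,start=a)
E
```

```text
time: 14.85
tcp_pos: [0.4282, -0.0274, 0.3205]
orientation: [0.018, 0.713, 0.7, 0.028]
ft_force: [0.4, -0.3, -0.9]
opening: 0.223
finger_force: 111.1
time: 15.85
tcp_pos: [0.4046, -0.1968, 0.3192]
orientation: [0.001, 0.799, 0.601, 0.001]
ft_force: [0.0, 0.4, -2.5]
opening: 0.227
finger_force: 111.2
[ 0.4046 -0.1968  0.3192] [-16.1196  -0.1019  -0.0003]
2904.0 253.16494490358127 238.93285123966942 232 198 43 78
2849.0 253.9090909090909 238.43383643383643 233 198 42 78
shift ((0.2563517720759947, 0.41006246551642533), 0.5995333040025499)
[0.0, 0.001, 0.047, 0.0, 0.0, -0.001]
[0.0, 0.001, 0.047, 0.0, 0.0, -0.001]
[0.0, 0.001, 0.047, 0.0, 0.0, -0.001]
[0.0, 0.001, 0.047, 0.0, 0.0, -0.001]
[0.0, 0.001, 0.047, 0.0, 0.0, -0.001]
[-0.003, 0.026, 0.0, 0.0, 0.0, 0.0]
[-0.003, 0.026, 0.0, 0.0, 0.0, 0.0]
[-0.003, 0.026, 0.0, 0.0, 0.0, 0.0]
[-0.003, 0.026, 0.0, 0.0, 0.0, 0.0]
[-0.003, 0.026, 0.0, 0.0, 0.0, 0.0]
```

The hook hasn't moved in the hand (shift under 0.5 px). I'll lower it in front of the fork and slide it in above the lips.

```bash
python3 -m pendant '[[0,0.001,0.047,0,0,0,1],[0,0.001,0.047,0,0,0,1],[0,0.001,0.047,0,0,0,1],[0,0.001,0.047,0,0,0,1],[0,0.001,0.047,0,0,0,1],[0,0,0,0,0,0,1],[0,0,0,0,0,0,1],[0,0,0,0,0,0,1],[0,0,0,0,0,0,1],[0,0,0,0,0,0,1]]'
python3 - <<'E'
from h import *
o=observe();H=Rt(o)*Ro.from_matrix(M.T);print(o["tcp_pos"],H.as_euler('ZYX',degrees=True))
plan([.4665,-.2227,.2017],Ro.from_euler('z',-16,degrees=True)*Ro.from_matrix(M),7,o)
E
```

```text
time: 16.9
tcp_pos: [0.4076, -0.1984, 0.2025]
orientation: [0.001, 0.8, 0.601, 0.001]
ft_force: [0.1, 0.2, -1.3]
opening: 0.223
finger_force: 111.1
[ 0.4076 -0.1984  0.2025] [-16.181   -0.1618  -0.0182]
[-0.002, 0.018, 0.0, 0.001, 0.0, -0.001]
[-0.002, 0.018, 0.0, 0.001, 0.0, -0.001]
[-0.002, 0.018, 0.0, 0.001, 0.0, -0.001]
[-0.002, 0.018, 0.0, 0.001, 0.0, -0.001]
[-0.002, 0.018, 0.0, 0.001, 0.0, -0.001]
[-0.002, 0.018, 0.0, 0.001, 0.0, -0.001]
[-0.002, 0.018, 0.0, 0.001, 0.0, -0.001]
```

```bash
python3 -m pendant '[[-0.002,0.018,0,0,0,0,1],[-0.002,0.018,0,0,0,0,1],[-0.002,0.018,0,0,0,0,1],[-0.002,0.018,0,0,0,0,1],[-0.002,0.018,0,0,0,0,1],[-0.002,0.018,0,0,0,0,1],[-0.002,0.018,0,0,0,0,1],[0,0,0,0,0,0,1],[0,0,0,0,0,0,1],[0,0,0,0,0,0,1]]' && python3 -m pendant '[[0,0,0.005,0,0,0,1],[0,0,0.005,0,0,0,1],[0,0,0.005,0,0,0,1],[0,0,0.003,0,0,0,1],[0,0,0.003,0,0,0,1],[0,0,0.002,0,0,0,1],[0,0,0,0,0,0,1],[0,0,0,0,0,0,1],[0,0,0,0,0,0,1],[0,0,0,0,0,0,1]]'
python3 -c "
from h import *
o=observe();print(o['tcp_pos'],o['ft_force'],o['ft_torque'])"
```

```text
time: 17.9
tcp_pos: [0.4655, -0.2225, 0.2017]
orientation: [0.001, 0.8, 0.601, 0.0]
ft_force: [-0.5, 0.0, -1.4]
opening: 0.222
finger_force: 111.2
time: 18.9
tcp_pos: [0.466, -0.2226, 0.1914]
orientation: [0.001, 0.8, 0.601, 0.001]
ft_force: [-3.1, 1.7, 8.9]
opening: 0.225
finger_force: 112.5
[ 0.466  -0.2226  0.1914] [-3.1208  1.7124  8.9414] [ 0.4479  0.8964 -0.0309]
```

The collar is on the prongs (about 10 N upward). Ease off, open, and back away upward.

```bash
python3 -m pendant '[[0,0,-0.001,0,0,0,1],[0,0,0,0,0,0,0.5],[0,0,0,0,0,0,0],[0,0,0,0,0,0,-1],[0,0,0,0,0,0,-1],[0,0,0,0,0,0,-1],[0,0,0,0,0,0,-1],[0,0,0,0,0,0,-1],[0,0,0,0,0,0,-1],[0,0,0,0,0,0,-1]]' && python3 -m pendant '[[0,0,-0.02,0,0,0,-1],[0,0,-0.03,0,0,0,-1],[0,0,-0.05,0,0,0,-1],[0,0,-0.06,0,0,0,-1],[0,0,-0.06,0,0,0,-1],[0,0,-0.06,0,0,0,-1],[0,0,-0.05,0,0,0,-1],[0,0,-0.03,0,0,0,-1],[0,0,0,0,0,0,-1],[0,0,0,0,0,0,-1]]'
python3 - <<'E'
from h import *
o=observe();print(o["tcp_pos"]);p,d=grab_frame("wrist");W=cloud("wrist",d,o);hsv=cv2.cvtColor(p,cv2.COLOR_RGB2HSV)
m=cv2.inRange(hsv,(4,140,80),(18,255,255))>0;near=np.linalg.norm(W[...,:2]-[.467,-.223],axis=-1)<.06
w=W[m&near&(W[...,2]>.229)];print("handle top",len(w),w.mean(0),cv2.minAreaRect(w[:,:2].astype(np.float32)*1000))
v,u=proj("wrist",[.467,-.223,.2],o)[::-1].astype(int);y=max(0,v-60);A=cv2.resize(p[y:y+120,u-80:u+80,::-1],(800,600));
cv2.imwrite("pics/end.png",A)
T,td=grab_frame("top");S,sd=grab_frame("side");S0=L("side")[0]
for nm,n,(x,y0) in(("roll","side",(133,286)),("bottle","side",(116,265)),("cleaner","side",(368,197))):
    a=slice(y0-12,y0+12),slice(x-12,x+12);print(nm,np.abs(S[a].astype(int)-S0[a]).mean())
p=S;hsv=cv2.cvtColor(p,cv2.COLOR_RGB2HSV);m=cv2.inRange(hsv,(17,110,90),(32,255,255));m[:200]=0;m[:,:120]=0;m[:,220:]=0
ct=max(cv2.findContours(m,cv2.RETR_EXTERNAL,cv2.CHAIN_APPROX_NONE)[0],key=cv2.contourArea);Q=np.array([onz("side",a,b,.046)[:2] for a,b in ct[:,0]],np.float32)*1000;r=cv2.minAreaRect(Q);print(r,np.hypot(*(np.array(r[0])-[555.5,304.7])))
E
```

```text
time: 19.9
tcp_pos: [0.4658, -0.2226, 0.1907]
orientation: [0.001, 0.8, 0.601, 0.0]
ft_force: [-0.2, 0.2, 0.6]
opening: 1.003
finger_force: 0.0
time: 20.9
tcp_pos: [0.4655, -0.2225, 0.3705]
orientation: [0.001, 0.8, 0.601, 0.0]
ft_force: [0.0, 0.3, 0.4]
opening: 1.0
finger_force: 0.0
[ 0.4655 -0.2225  0.3705]
handle top 390 [ 0.4681 -0.2237  0.2367] ((467.92791748046875, -224.0249481201172), (20.287832260131836, 19.77021598815918), 73.52143859863281)
roll 3.1487268518518516
bottle 3.029513888888889
cleaner 20.47800925925926
((481.3352966308594, 268.966796875), (51.37062072753906, 65.49932861328125), 26.944828033447266) 82.32414610188877
```

View pics/end.png

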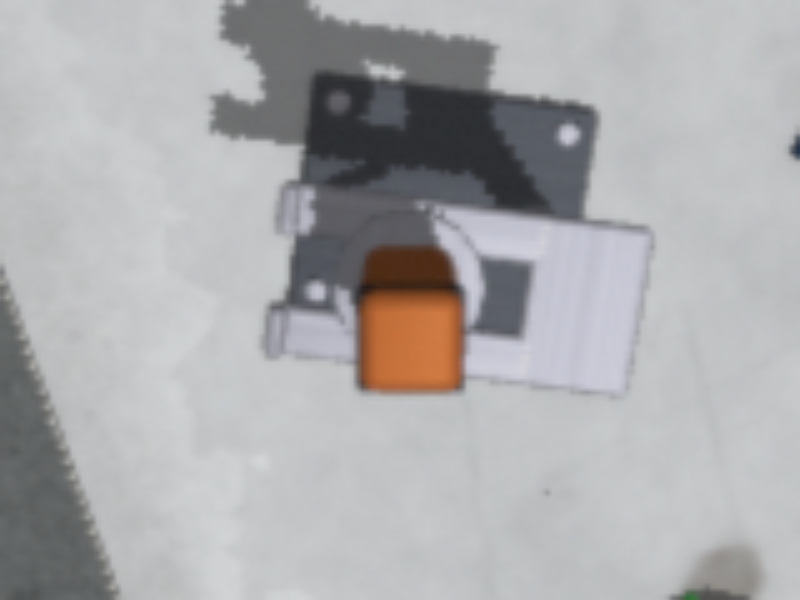

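The hook hangs upright in the slot, and its handle top at z 0.237 matches the start. The tray is out, and the bottle and tape roll are unchanged. The tip cleaner's patch of the image did change, most likely the arm or its shadow, since no move went near it. Handing in.

```bash
python3 -c "
from station import *
print(finish_job())"
```

```text
the job is handed in; nothing more can be done
None
```

I drew the tray out to its stop with the hook, hung the hook back upright in its rack and released it, and handed the job in at about 21 s; the handover returned no verdict.

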